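# Press the stop bar's two pins home on the welding fixture plate

### The job

The square tube is laid along the straight stop bar on the welding fixture plate. With closed fingertips and only light finger pressure, press the two pins of that straight bar down until their heads sit flat on it, then withdraw. Leave the tube where it lies, leave the pins of the L-shaped stop and the round stop standing up as they are, since those stops are still to be set, and disturb nothing else.

Things in the scene. Friction and masses are not known exactly. Their poses are not given: they have to be found in the camera images.
- fixture_plate: Steel welding fixture plate on four feet, 350 mm in its x by 500 mm in its y, its top 42 mm above the bench; holes of 22 mm every 50 mm. Origin: middle of the plate at bench height. It does not move.
- stop_bar: The straight stop bar: plain dark steel flat, 170 mm long in its x, 50 mm wide in its y, 12 mm thick, lying on the plate with its x running away from the robot. Origin: middle of its underside. Two pins stand in it, on its centre line 50 mm nearer (-x) and 50 mm farther (+x) than the origin. A square tube lies along its +y edge. The bar itself is fixed.
- bar_near_pin_top (a point): centre of the flat top of the straight bar's pin nearer the robot. Its knurled head is 34 mm in diameter and 12 mm high on a 21.6 mm shank; z up
- bar_far_pin_top (a point): centre of the flat top of the straight bar's pin farther from the robot. Its knurled head is 34 mm in diameter and 12 mm high on a 21.6 mm shank; z up, 100 mm from the other pin
- bar_near_pin (a joint): straight bar's nearer pin: height of the underside of its head above the seat, in m: 0 = fully home, head flat on the steel; about 0.012 to 0.022 at the start. A push of about 4 N slides it down its hole (O-ring drag), it stays where it is left, and stops solidly at 0, where 10 N is plenty; a fast knock (50 mm/s or more) or over 30 N of push is too hard; it can be drawn up to 0.035
- bar_far_pin (a joint): straight bar's farther pin: height of the underside of its head above the seat, in m: 0 = fully home, head flat on the steel; about 0.012 to 0.022 at the start. A push of about 4 N slides it down its hole (O-ring drag), it stays where it is left, and stops solidly at 0, where 10 N is plenty; a fast knock (50 mm/s or more) or over 30 N of push is too hard; it can be drawn up to 0.035
- tube: Loose square steel tube 30 x 30 mm, 180 mm long in its x, 0.35 kg, lying on the plate along the straight bar's +y edge, its near face 1 mm from the bar. Origin: middle of its underside.
- angle_stop: Flat L-shaped stop of the same dark steel, 12 mm thick: a leg 150 mm long in its x and 50 mm wide, and at its far end a foot out to 75 mm in its y. Origin: underside, middle of the long leg. Fixed. It has two pins of the same kind, both standing up.
- angle_corner_pin_top (a point): centre of the flat top of the pin at the corner of the L. Its knurled head is 34 mm in diameter and 12 mm high on a 21.6 mm shank; z up
- angle_near_pin_top (a point): centre of the flat top of the pin at the near end of the L's long leg. Its knurled head is 34 mm in diameter and 12 mm high on a 21.6 mm shank; z up
- angle_corner_pin (a joint): corner pin of the L-shaped stop: height of the underside of its head above the seat, in m: 0 = fully home, head flat on the steel; about 0.012 to 0.022 at the start. A push of about 4 N slides it down its hole (O-ring drag), it stays where it is left, and stops solidly at 0, where 10 N is plenty; a fast knock (50 mm/s or more) or over 30 N of push is too hard; it can be drawn up to 0.035
- angle_near_pin (a joint): near pin of the L-shaped stop: height of the underside of its head above the seat, in m: 0 = fully home, head flat on the steel; about 0.012 to 0.022 at the start. A push of about 4 N slides it down its hole (O-ring drag), it stays where it is left, and stops solidly at 0, where 10 N is plenty; a fast knock (50 mm/s or more) or over 30 N of push is too hard; it can be drawn up to 0.035
- round_stop: Round eccentric stop, a dark steel disc 70 mm in diameter and 12 mm thick. Origin: underside, on the axis of its single pin, 12 mm off the disc's centre. Fixed.
- round_pin_top (a point): centre of the flat top of the round stop's pin. Its knurled head is 34 mm in diameter and 12 mm high on a 21.6 mm shank; z up
- round_pin (a joint): round stop's pin: height of the underside of its head above the seat, in m: 0 = fully home, head flat on the steel; about 0.012 to 0.022 at the start. A push of about 4 N slides it down its hole (O-ring drag), it stays where it is left, and stops solidly at 0, where 10 N is plenty; a fast knock (50 mm/s or more) or over 30 N of push is too hard; it can be drawn up to 0.035
- angle_offcut: Loose offcut of 40 mm angle iron, 70 mm long, 40 mm high, on the plate beyond the stops. Origin: underside of its upright leg.
- spare_pin: Loose spare pin standing on its head (34 mm diameter, 57 mm high) on the near part of the plate. Origin: underside.
- magnet_square: Loose welding magnet, 70 x 70 x 20 mm triangular, lying on the plate beyond the stops. Origin: underside.
- spray_can: Loose spray can, 64 mm in diameter, 170 mm high, on the bench right of the plate. Origin: underside.
- hammer: Loose hammer lying on the bench left of the plate.
- wire_brush: Loose wire brush with wooden handle, 250 mm long, bristles up, on the bench left of the plate.
- tip_cup: Loose steel cup, 70 mm in diameter, 75 mm high, on the bench right of the plate. Origin: underside.

How it is judged:
At the end, for the whole second after the job is handed in: Both pins of the straight stop bar are home (heads within 2 mm of the bar), the three other pins are within 3 mm of where they stood, the tube lies within 4 mm of where it was, at rest, and the loose things are within 10 mm of where they were (value of joint each of bar_near_pin, bar_far_pin below 0.002 m and distance of each of angle_corner_pin_top, angle_near_pin_top, round_pin_top from where it was at the start of the episode below 0.003 m and distance of tube from where it was at the start of the episode below 0.004 m and linear speed of tube below 0.01 m/s and distance of each of angle_offcut, spare_pin, magnet_square, spray_can, hammer, wire_brush, tip_cup from where it was at the start of the episode below 0.01 m); the robot touches nothing.
It fails at once if a pin of the straight stop bar is drawn up instead of pressed (value of joint any of bar_near_pin, bar_far_pin above 0.0265 m).
It fails at once if a pin of the L-shaped or round stop is moved by more than 3 mm (distance of any of angle_corner_pin_top, angle_near_pin_top, round_pin_top from where it was at the start of the episode above 0.003 m).
It fails at once if the tube is moved by more than 4 mm (distance of tube from where it was at the start of the episode above 0.004 m).
It fails at once if the straight bar or its pins are struck or leaned on instead of pressed lightly: over 90 N, contacts of both fingertips added, knocks included (contact force between stop_bar and the fingers above 90 N).
It fails at once if a bystander is moved by more than 10 mm (distance of any of angle_offcut, spare_pin, magnet_square, spray_can, hammer, wire_brush, tip_cup from where it was at the start of the episode above 0.01 m).
It also fails if it takes over 35 s, if anything falls off the work surface, if the arm or the gripper's body presses on something with over 40 N, if the wrist force passes 120 N, or if a joint passes its speed limit or range.

### The arm

A 7-joint arm with a two-finger parallel gripper is mounted at the origin on the work surface. World frame = base frame: x ahead of the robot, y to its left, z up, the work surface at z = 0. Lengths are in m, angles in rad, forces in N, time in s.
With the tool pointing down it reaches from about 0.425 to 1.025 m from the base axis. Payload 3.6 kg.
Tool frame: the origin (TCP) lies at the very end of the fingers, on their centre line; the grasp point (between the pads) lies 19 mm behind it; z points along the fingers, y is the line along which they close (so a half turn about z gives the same grasp; the last joint's range is limited). The gripper opens to 85 mm and grips with 20 to 120 N. Pads are 22 mm wide; open, the fingers measure 114 mm over their backs; the gripper's body (76 mm by 85 mm) begins 54 mm behind the grasp point. The pads swing forward as they close: fully open they stand 13 mm farther back than shut.
Start: joints at [-1.339, 0.591, 0.048, 1.609, -0.033, 0.943, -0.034], TCP at [0.231, 0.687, 0.231] pointing down, gripper open.
Joint ranges: [-2.69, 2.69], [-0.47, 2.24], [-1.27, 1.36], [0.19, 2.51], [-1.53, 4.68], [0.08, 2.07], [-3.09, 3.09]. Speed limits (rad/s): [2.57, 2.57, 3.14, 3.14, 3.14, 3.14, 3.14].

### API

Orientations are given as a rotation vector (axis times angle).
In Python, from cell import manip, cams, workorder gives the robot as it stands.
- The arm moves only by the tool apply_moves, never from a script. Its argument "rows" is text: rows parted by semicolons, each of 6 numbers parted by spaces: the shift along the tool's x, y, z in m, then the turn, a rotation vector about the tool's x, y, z in degrees. In form: x y z rx ry rz; .... A call has 1 to 8 rows; each row shifts and turns the commanded pose from where the row before left it, along the tool's axes as they then stand; what a row does not reach is not made up. A row lasts 1/8 s, in which the tool goes at most 62.5 mm and 10.7 degrees, less where a joint would pass 70% of its speed; a pose out of reach is approached as far as the arm can. A call is refused whole if a number of a shift passes 0.0625 or a number of a turn 10.7, either way. A call with a gripper value outside its range is refused whole. "gripper" is the finger opening in m, from 0 to 0.0854, set as the call begins (left out, the last holds). The fingers move at their own pace and stop on an object; "newtons" is the grip in N (left out, the last holds). Time passes only in rows, so rows that do not move let the fingers close. It gives the time, the measured TCP pose, the force, the opening and the grip force at its end, in the units of the state.
- manip.get_obs(): the state, without advancing time (a new reading comes with each control period).
- cams.grab_frame(name): name is "scene" or "top"; returns a dict with "pixels" (400x640x3 uint8, red, green, blue), "intrinsics" (3x3 intrinsics, pixels), "rvec" (rotation vector, rad) and "tvec" (3), from world to camera coordinates, as OpenCV has them. Camera axes: x right, y down, z forward; pixel columns grow to the right and rows downward; lengths in m; the calibration is good to about 2 mm. A picture is of the moment at which its call begins. There is no depth.
- workorder.close_job(): hands the job in; it is judged then, once.
The state is a dict: "clock": time; "qpos": joint angles; "dq": joint speeds; "effort": joint torques, N m; "position": TCP position; "tool_rot": TCP orientation; "ft_force": force on the tool from outside, world axes, zero at the start; "moment": the same for the moment, N m; "width": finger opening in m; "grip_force": force on a finger pad.
Only numpy, scipy, OpenCV 4.12 (cv2) and the standard library are available. Lean on these libraries where they do the work, as an engineer would, in place of code of your own. Each camera call takes 0.05 s, during which the arm holds its last target. There are 200 camera calls.

## Working session

There is one attempt and no reset: what is moved stays moved. The work goes in short steps, Python scripts to look and compute and a tool call to move; the robot and the scene stay as the last step left them, time stands still between calls to the robot, and variables do not carry over. Pictures are saved under pics/ and viewed, at most 10 in all, crops included, and the job is handed in when it is done.

Besides the shell and the picture viewer there is one more tool, called after "Emit:" as name(argument=value, ...) on one line, values as JSON. apply_moves: Moves the arm, as the interface text tells. Its arguments: {"type":"object","properties":{"rows":{"type":"string"},"gripper":{"type":"number"},"newtons":{"type":"number"}},"required":["rows"]}

```bash
mkdir -p pics; python3 - <<'E'
from cell import manip,cams
import cv2,pickle
o=manip.get_obs();print(o)
for n in("scene","top"):
    f=cams.grab_frame(n);pickle.dump(f,open(n+".pkl","wb"))
    cv2.imwrite(f"pics/{n}0.png",f["pixels"][:,:,::-1]);print(n,f["intrinsics"],f["rvec"],f["tvec"])
E
```

```text
{'clock': 0.0, 'qpos': array([-1.33949878,  0.59212488,  0.0483137 ,  1.60985637, -0.03331745,
        0.94272257, -0.03372966]), 'dq': array([ 2.89158505e-04, -1.27372463e-03, -1.02416895e-04, -3.04467368e-04,
        7.24694643e-05,  6.73821760e-04,  1.71535174e-03]), 'effort': array([ 7.63480821e-04, -5.48709083e+01,  1.54697131e+00, -1.98119956e+01,
        9.51394206e-03,  8.76419042e-03,  5.87973702e-06]), 'position': array([0.23108695, 0.68628604, 0.23012442]), 'tool_rot': array([-0.50786664, -3.10001436,  0.0036002 ]), 'ft_force': array([0.07058211, 0.52064866, 0.23865702]), 'moment': array([-0.01260474, -0.04144749,  0.00383625]), 'grip_force': 0.0, 'width': 0.08534588244110117}
scene [[412.90664892   0.         318.02236914]
 [  0.         412.90664892 204.12853297]
 [  0.           0.           1.        ]] [ 2.05860291  0.9309316  -0.44543224] [-0.36740718 -0.18677506  1.54703302]
top [[412.9250233    0.         315.94871608]
 [  0.         412.9250233  199.40582753]
 [  0.           0.           1.        ]] [ 2.15893364 -2.13948594  0.15138346] [0.01155073 0.55786056 1.17334905]
```

View pics/scene0.png

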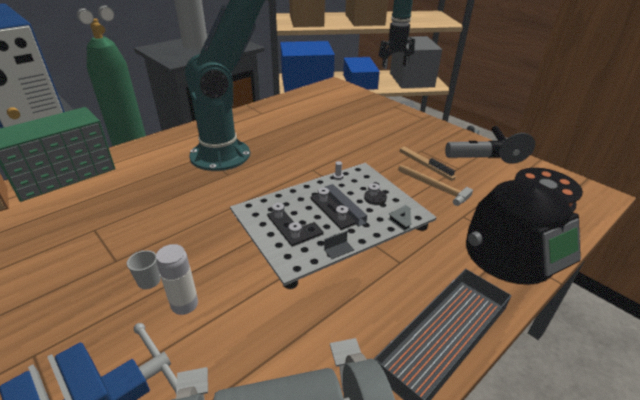

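View pics/top0.png

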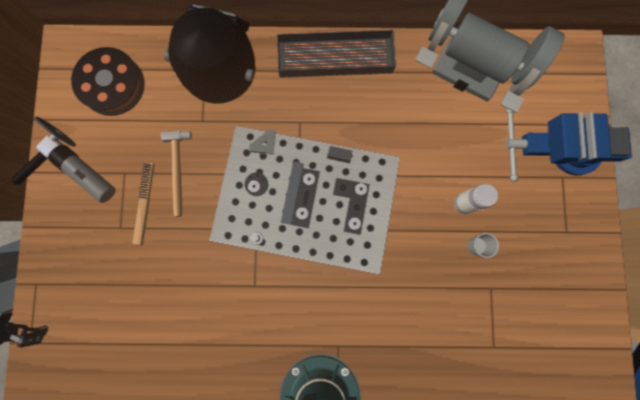

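The top view shows the straight bar's pins at about (302,213) and (309,179), with the tube to their left. In the scene view they're at about (324,192) and (342,211). Next I'll detect the light heads and triangulate.

```bash
cat >h.py <<'E'
import cv2,numpy as np
def P(f):
    R=cv2.Rodrigues(np.array(f["rvec"]))[0];return R,np.array(f["tvec"]).reshape(3),np.array(f["intrinsics"])
def ray(f,u,v,z):
    R,t,K=P(f);c=-R.T@t;d=R.T@np.linalg.solve(K,[u,v,1]);return c+d*(z-c[2])/d[2]
def tri(fs,ps):
    M=[P(f)[2]@np.c_[P(f)[0],P(f)[1]] for f in fs]
    X=cv2.triangulatePoints(M[0],M[1],np.array(ps[0],float),np.array(ps[1],float)).ravel();return X[:3]/X[3]
def proj(f,X): return cv2.projectPoints(np.array([X],float),np.array(f["rvec"]),np.array(f["tvec"]),np.array(f["intrinsics"]),None)[0].ravel()
E
python3 - <<'E'
import pickle,cv2,numpy as np
from h import *
fs=[pickle.load(open(n+".pkl","rb")) for n in("scene","top")]
wins=[(230,160,210,120),(205,120,200,155)]
ims=[]
for f,(x,y,w,h) in zip(fs,wins):
    c=f["pixels"][y:y+h,x:x+w];ims.append(cv2.resize(c,(780,int(780*h/w)),interpolation=cv2.INTER_CUBIC)[:,:,::-1])
    g=cv2.cvtColor(c,cv2.COLOR_RGB2GRAY);print(np.percentile(g,[50,90,98,99.5]))
    for th in (205,):
        n,l,s,ce=cv2.connectedComponentsWithStats((g>th).astype(np.uint8))
        for i in range(1,n):
            if s[i,4]>8: print(th,ce[i]+[x,y],s[i])
cv2.imwrite("pics/cs.png",ims[0]);cv2.imwrite("pics/ct.png",ims[1])
E
```

```text
[121. 154. 157. 159.]
[124. 159. 162. 169.]
```

View pics/cs.png

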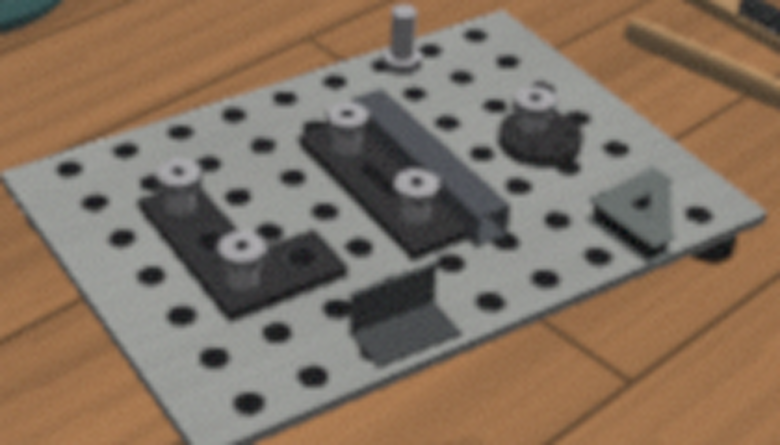

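View pics/ct.png

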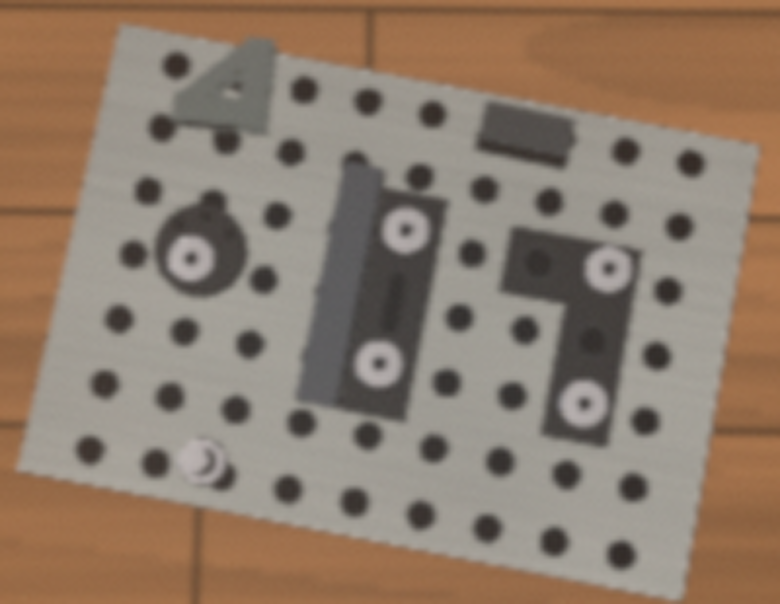

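The crops show the straight bar's near pin at scene crop (347,114) and top crop (379,364). Its far pin is at scene crop (417,182) and top crop (405,231). Now I'll refine these and triangulate.

```bash
python3 - <<'E'
import pickle,cv2,numpy as np
from h import *
fs=[pickle.load(open(n+".pkl","rb")) for n in("scene","top")]
S=np.array([230,160]);T=np.array([205,120])
pts={"near":((347,114),(379,364)),"far":((417,182),(405,231)),"Lcorner":((242,246),(608,268)),"Lnear":((179,172),(583,404)),"round":((536,98),(190,258))}
res={}
for k,(a,b) in pts.items():
    out=[]
    for f,p,o,s in((fs[0],a,S,780/210),(fs[1],b,T,3.9)):
        c=np.array(p)/s+o-.5+.5/s
        g=cv2.cvtColor(f["pixels"],cv2.COLOR_RGB2GRAY)
        x0,y0=(c-8).astype(int);w=g[y0:y0+17,x0:x0+17]
        hsv=cv2.cvtColor(f["pixels"],cv2.COLOR_RGB2HSV)
        th=150
        n,l,st,ce=cv2.connectedComponentsWithStats((w>th).astype(np.uint8))
        i=1+np.argmin(np.hypot(*(ce[1:]+[x0,y0]-c).T)) if n>1 else 0
        hull=cv2.convexHull(np.argwhere(l==i)[:,::-1].astype(np.int32));m=cv2.fillConvexPoly(np.zeros((17,17),np.uint8),hull,1);cc=np.argwhere(m)[:,::-1].mean(0)+[x0,y0]
        out.append((c,cc,st[i,2:]))
    X=tri(fs,[o[1] for o in out]);Xh=tri(fs,[o[0] for o in out]);res[k]=X
    print(k,X.round(4),Xh.round(4),[np.round(o[1]-o[0],2) for o in out],[o[2] for o in out], "reproj",proj(fs[1],X)-out[1][1])
    print("   top ray z=.083",ray(fs[1],*out[1][1],.083).round(4),"scene",ray(fs[0],*out[0][1],.083).round(4))
d=res["far"]-res["near"];print(np.linalg.norm(d),np.degrees(np.arctan2(d[1],d[0])))
d=res["Lcorner"]-res["Lnear"];print(np.linalg.norm(d),np.degrees(np.arctan2(d[1],d[0])))
E
```

```text
near [0.5102 0.0548 0.0986] [0.5121 0.0555 0.0846] [array([-0.7 , -4.04]), array([-0.06, -0.02])] [array([17, 11, 81], dtype=int32), array([10, 11, 71], dtype=int32)] reproj [0.33308792 0.27879661]
   top ray z=.083 [0.5127 0.0562 0.083 ] scene [0.4932 0.069  0.083 ]
far [0.6105 0.0374 0.0831] [0.6101 0.0379 0.0826] [array([-0.24,  0.05]), array([ 0.05, -0.31])] [array([10,  6, 32], dtype=int32), array([10, 10, 69], dtype=int32)] reproj [0.32105105 0.28152066]
   top ray z=.083 [0.6114 0.0383 0.083 ] scene [0.6098 0.0363 0.083 ]
Lcorner [ 0.5826 -0.1079  0.0936] [ 0.5836 -0.1102  0.0846] [array([ 1.03, -3.24]), array([0.  , 0.21])] [array([13, 13, 82], dtype=int32), array([10, 10, 68], dtype=int32)] reproj [-0.24458268 -0.19028778]
   top ray z=.083 [ 0.5838 -0.1097  0.083 ] scene [ 0.5731 -0.0993  0.083 ]
Lnear [ 0.4819 -0.0936  0.0947] [ 0.4846 -0.0915  0.084 ] [array([-2.77, -3.15]), array([-0.04, -0.14])] [array([14, 12, 86], dtype=int32), array([11, 11, 78], dtype=int32)] reproj [1.32248195 0.95326375]
   top ray z=.083 [ 0.4855 -0.091   0.083 ] scene [ 0.4663 -0.0883  0.083 ]
round [0.5874 0.1935 0.0894] [0.5893 0.195  0.0778] [array([-0.32, -3.26]), array([0.  , 0.06])] [array([ 17,  11, 110], dtype=int32), array([10, 11, 73], dtype=int32)] reproj [0.11121951 0.10765342]
   top ray z=.083 [0.5888 0.1948 0.083 ] scene [0.5813 0.2005 0.083 ]
0.10296690848497923 -9.854509527512173
0.10173230624832758 -8.078044272328306
```

```bash
cat >>h.py <<'E'
N=np.array([.5124,.0556,.084]);F=np.array([.611,.0381,.083])
def rel(o,target,yaw=80.):
    R=cv2.Rodrigues(np.array(o["tool_rot"]))[0];s=np.radians(yaw);y=np.array([np.cos(s),np.sin(s),0]);z=np.array([0,0,-1.])
    Rt=np.c_[np.cross(y,z),y,z];return np.degrees(cv2.Rodrigues(R.T@Rt)[0].ravel()),Rt.T@(np.array(target)-o["position"])
E
python3 - <<'E'
from h import *
from cell import manip
r,d=rel(manip.get_obs(),N+[0,0,.04]);print(r,d)
E
```

```text
[-1.14983279e-01 -3.36446550e-03 -8.60431981e+00] [-0.38656892 -0.5723667   0.106261  ]
```

Emit:
apply_moves(rows="0 0 0 -0.1 0 -8.6; -0.0322 -0.0477 0 0 0 0; -0.0322 -0.0477 0 0 0 0; -0.0322 -0.0477 0 0 0 0; -0.0322 -0.0477 0 0 0 0; -0.0322 -0.0477 0 0 0 0; -0.0322 -0.0477 0 0 0 0; -0.0322 -0.0477 0 0 0 0", gripper=0, newtons=20)

```text
clock: 1.1
position: [0.3958, 0.3172, 0.2306]
tool_rot: [0.274, 3.129, 0.002]
ft_force: [0.9, 0.0, 0.2]
width: 0.0002
grip_force: 0.0
```

Emit:
apply_moves(rows="-0.0322 -0.0477 0 0 0 0; -0.0322 -0.0477 0 0 0 0; -0.0322 -0.0477 0 0 0 0; -0.0322 -0.0477 0 0 0 0; -0.0322 -0.0477 0 0 0 0; 0 0 0 0 0 0; 0 0 0 0 0 0")

```text
clock: 1.98
position: [0.5119, 0.0564, 0.23]
tool_rot: [-0.275, -3.129, -0.003]
ft_force: [0.4, 1.4, -0.3]
width: 0.0001
grip_force: 0.0
```

```bash
python3 - <<'E'
from h import *
from cell import manip
o=manip.get_obs();print(o["clock"],o["position"],o["ft_force"],o["width"],o["qpos"]);print(*rel(o,N+[0,0,.04]))
E
```

```text
1.975 [0.51191903 0.05640814 0.23002743] [ 0.43168831  1.41500124 -0.29477566] 8.829922861985284e-05 [-0.29079896  0.33236664  0.11956925  2.08261422 -0.06149959  0.73003166
  1.26367167]
[ 0.10580771 -0.05576225 -0.04233662] [-0.000614   -0.00071235  0.10602743]
```

Emit:
apply_moves(rows="-0.0006 -0.0007 0.04 0 0 0; 0 0 0.04 0 0 0; 0 0 0.03 0 0 0; 0 0 0.012 0 0 0; 0 0 0.004 0 0 0; 0 0 0 0 0 0; 0 0 0 0 0 0")

```text
clock: 2.85
position: [0.5137, 0.0559, 0.1054]
tool_rot: [0.274, 3.127, 0.004]
ft_force: [-0.7, 0.2, 0.0]
width: -0.0002
grip_force: 0.0
```

```bash
python3 - <<'E'
from cell import cams
import cv2,numpy as np
o=[]
for n,(x,y,w,h) in (("scene",(270,130,130,130)),("top",(240,140,130,130))):
    c=cams.grab_frame(n)["pixels"][y:y+h,x:x+w,::-1];o.append(cv2.resize(c,(400,400),interpolation=cv2.INTER_CUBIC))
cv2.imwrite("pics/n1.png",np.hstack(o))
E
```

```text
(no output)
```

View pics/n1.png

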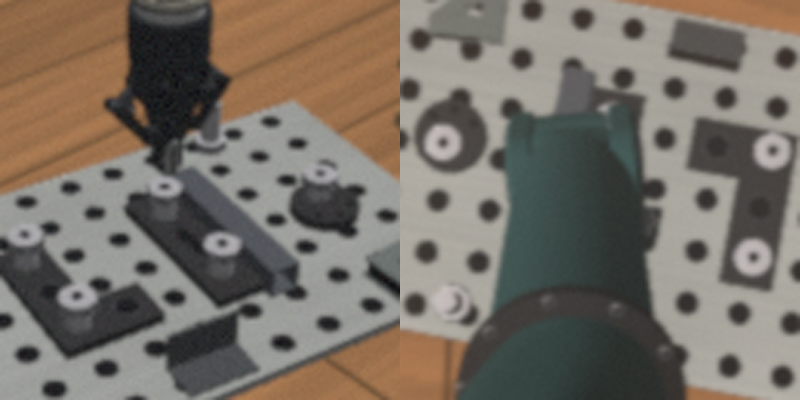

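The tip (left crop (170,160)) is right above the near pin head (165,187). I'll press slowly.

Emit:
apply_moves(rows="0 0 0.003 0 0 0; 0 0 0.003 0 0 0; 0 0 0.003 0 0 0; 0 0 0.003 0 0 0; 0 0 0.003 0 0 0; 0 0 0.003 0 0 0; 0 0 0.003 0 0 0; 0 0 0.003 0 0 0")

```text
clock: 3.95
position: [0.5129, 0.0557, 0.0804]
tool_rot: [0.274, 3.129, 0.003]
ft_force: [-0.4, 0.5, 4.8]
width: -0.0001
grip_force: 1.9
```

Emit:
apply_moves(rows="0 0 0.003 0 0 0; 0 0 0.003 0 0 0; 0 0 0.003 0 0 0; 0 0 0.002 0 0 0; 0 0 0.001 0 0 0")

```text
clock: 4.58
position: [0.5129, 0.0557, 0.0682]
tool_rot: [0.274, 3.129, 0.003]
ft_force: [-1.3, 0.7, 3.6]
width: -0.0
grip_force: 1.8
```

Emit:
apply_moves(rows="0 0 0.001 0 0 0; 0 0 0.0007 0 0 0; 0 0 0 0 0 0")

```text
clock: 4.95
position: [0.5129, 0.0557, 0.0666]
tool_rot: [0.274, 3.129, 0.003]
ft_force: [-1.5, -0.9, 1.4]
width: 0.0001
grip_force: 1.0
```

Emit:
apply_moves(rows="0 0 0.0005 0 0 0; 0 0 0.0005 0 0 0; 0 0 0 0 0 0")

```text
clock: 5.32
position: [0.5129, 0.0557, 0.0661]
tool_rot: [0.274, 3.129, 0.003]
ft_force: [-1.2, -0.2, 6.7]
width: -0.0004
grip_force: 3.6
```

Emit:
apply_moves(rows="0 0 0.0004 0 0 0; 0 0 0 0 0 0")

```text
clock: 5.58
position: [0.5129, 0.0557, 0.066]
tool_rot: [0.274, 3.129, 0.003]
ft_force: [-2.8, -1.5, 10.8]
width: -0.0004
grip_force: 5.4
```

The near pin is home: it stopped solidly at z = 0.066 with 10.8 N. Now lift and go to the far pin.

Emit:
apply_moves(rows="0 0 -0.004 0 0 0; 0 0 -0.02 0 0 0; 0 0 -0.03 0 0 0; -0.05 0 0 0 0 0; -0.05 0 0 0 0 0; 0 0 0 0 0 0; 0 0 0 0 0 0")

```text
clock: 6.45
position: [0.6104, 0.0384, 0.1186]
tool_rot: [-0.274, -3.128, -0.002]
ft_force: [0.4, -0.4, 0.8]
width: -0.0003
grip_force: 0.0
```

```bash
python3 - <<'E'
from h import *
from cell import manip,cams
o=manip.get_obs();print(o["clock"],o["position"],o["ft_force"]);print(*rel(o,F+[0,0,.012]))
c=cams.grab_frame("scene")["pixels"][130:260,270:400,::-1]
cv2.imwrite("pics/f1.png",cv2.resize(c,(500,500),interpolation=cv2.INTER_CUBIC))
E
```

```text
6.45 [0.61035289 0.03835666 0.11858812] [ 0.36212399 -0.44531825  0.84476573]
[ 0.07941716 -0.10635383 -0.00804325] [-0.00068185 -0.00014039  0.02358812]
```

View pics/f1.png

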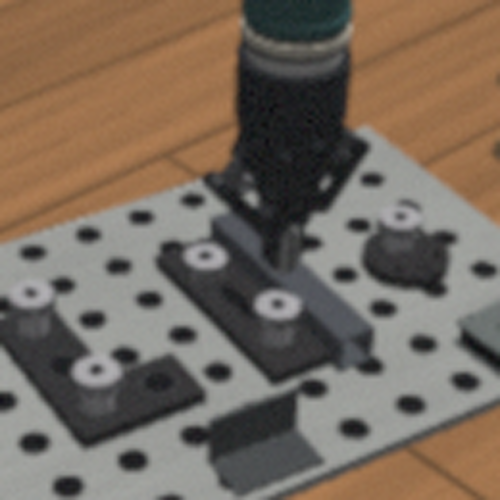

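The near head now lies flat at (205,255). The tip at (288,255) lines up above the far head at (277,303).

Emit:
apply_moves(rows="-0.0005 0 0.012 0 0 0; 0 0 0.01 0 0 0; 0 0 0.003 0 0 0; 0 0 0.003 0 0 0; 0 0 0.003 0 0 0; 0 0 0.003 0 0 0; 0 0 0.003 0 0 0; 0 0 0.003 0 0 0")

```text
clock: 7.5
position: [0.6121, 0.0382, 0.0795]
tool_rot: [0.274, 3.129, 0.003]
ft_force: [-1.2, 0.0, 4.3]
width: 0.0002
grip_force: 2.0
```

Emit:
apply_moves(rows="0 0 0.003 0 0 0; 0 0 0.003 0 0 0; 0 0 0.002 0 0 0; 0 0 0.001 0 0 0; 0 0 0 0 0 0")

```text
clock: 8.12
position: [0.6121, 0.0383, 0.0701]
tool_rot: [0.274, 3.129, 0.003]
ft_force: [0.5, 0.5, 0.9]
width: -0.0002
grip_force: 0.6
```

Emit:
apply_moves(rows="0 0 0.002 0 0 0; 0 0 0.001 0 0 0; 0 0 0.0008 0 0 0; 0 0 0 0 0 0")

```text
clock: 8.62
position: [0.6121, 0.0382, 0.0664]
tool_rot: [0.274, 3.129, 0.003]
ft_force: [0.5, 0.1, 2.4]
width: 0.0002
grip_force: 1.2
```

Emit:
apply_moves(rows="0 0 0.0005 0 0 0; 0 0 0.0006 0 0 0; 0 0 0 0 0 0")

```text
clock: 9.0
position: [0.6121, 0.0383, 0.0661]
tool_rot: [0.274, 3.129, 0.003]
ft_force: [-1.3, 0.1, 7.6]
width: 0.0001
grip_force: 3.9
```

Emit:
apply_moves(rows="0 0 0.0003 0 0 0; 0 0 0 0 0 0")

```text
clock: 9.25
position: [0.6121, 0.0382, 0.0661]
tool_rot: [0.274, 3.129, 0.003]
ft_force: [-0.5, -0.7, 9.5]
width: -0.0
grip_force: 4.9
```

Emit:
apply_moves(rows="0 0 -0.004 0 0 0; 0 0 -0.02 0 0 0; 0 0 -0.05 0 0 0; 0 0 -0.06 0 0 0; 0.04 0.04 0 0 0 0; 0.04 0.04 0 0 0 0; 0.04 0.04 0 0 0 0; 0 0 0 0 0 0")

```text
clock: 10.25
position: [0.511, 0.1823, 0.1999]
tool_rot: [-0.259, -3.129, -0.006]
ft_force: [1.3, -0.7, -0.2]
width: 0.0
grip_force: 0.0
```

Emit:
apply_moves(rows="0.03 0.05 0 0 0 0; 0.03 0.05 0 0 0 0; 0.03 0.05 0 0 0 0; 0 0 0 0 0 0; 0 0 0 0 0 0")

```text
clock: 10.88
position: [0.4526, 0.3394, 0.1998]
tool_rot: [0.275, 3.129, 0.001]
ft_force: [1.0, -0.7, 0.1]
width: -0.0001
grip_force: 0.0
```

```bash
python3 - <<'E'
from cell import cams
import cv2,numpy as np
o=[]
for n,(x,y,w,h) in (("scene",(230,140,210,140)),("top",(200,120,210,140))):
    c=cams.grab_frame(n)["pixels"][y:y+h,x:x+w,::-1];o.append(cv2.resize(c,(400,267),interpolation=cv2.INTER_CUBIC))
cv2.imwrite("pics/e1.png",np.hstack(o))
E
```

```text
(no output)
```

View pics/e1.png

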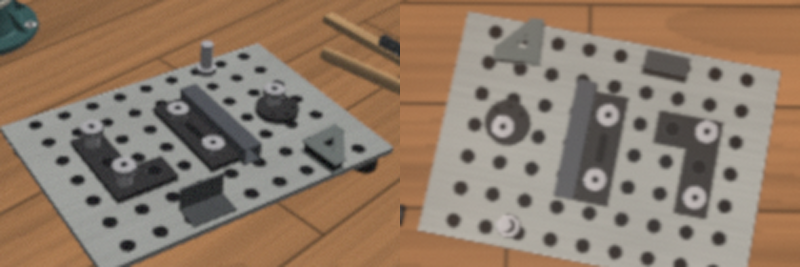

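Both bar heads lie flat, at left crop (178,107) and (213,142). The other pins still stand, the tube hasn't moved and the arm is clear, so I'll hand the job in.

```bash
python3 -c "
from cell import workorder
print(workorder.close_job())"
```

```text
the job is handed in; nothing more can be done
None
```

Both straight-bar pins are pressed home (each stopped solidly at about 10 N), the other pins, tube and loose things look unmoved in the final pictures, the arm is withdrawn, and the job is handed in; no verdict was returned.

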